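Clamp the bonded heating block in the upright bar clamp

ROBOT

A 6-joint arm with a two-finger parallel gripper is mounted at the origin on a cart in front of the work surface, level with it; the furniture and walls round the work are solid. World frame = base frame: x ahead of the robot, y to its left, z up, the work surface at z = 0. Lengths are in mm, angles in rad, forces in N, time in s.
With the tool pointing down it reaches from about 350 to 725 mm from the base axis. Payload 6 kg.
Tool frame: the origin (TCP) lies at the very end of the fingers, on their centre line; the grasp point (between the pads) lies 19 mm behind it; z points along the fingers, y is the line along which they close (so a half turn about z gives the same grasp; the last joint's range is limited). The gripper opens to 85 mm and grips with 20 to 120 N. Pads are 22 mm wide; open, the fingers measure 114 mm over their backs; the gripper's body (76 mm by 85 mm) begins 54 mm behind the grasp point. The pads swing forward as they close: fully open they stand 13 mm farther back than shut.
Start: joints at [1.668, 0.04, 0.085, 0, -1.615, -0.334], TCP at [140.731, 583.24, 231.261] pointing down, gripper open.
Joint ranges: [-2.56, 2.56], [-1.29, 2.01], [-1.08, 1.49], [-3.29, 1.98], [-2.81, -0.18], [-2.99, 2.99]. Speed limits (rad/s): [2.57, 2.57, 3.01, 3.14, 3.14, 3.14].

INTERFACE

Orientations are given as [roll, pitch, yaw] about the fixed x, y, z axes, in that order (R = Rz(yaw) Ry(pitch) Rx(roll)).
In Python, from station import sense, camera, sign_off, cut_out gives the robot as it stands.
- The arm moves only by the tool apply_moves, never from a script. Its argument "rows" is a list of rows, each an object with "rotation": the turn, a rotation vector about the tool's x, y, z in degrees, a list of three; "travel": the shift along the tool's x, y, z in mm, a list of three; "gripper": the finger opening in mm, from 0 to 85.4. In form: [{"rotation": [wx, wy, wz], "travel": [dx, dy, dz], "gripper": gripper}, ...]. A call has exactly 5 rows; each row shifts and turns the commanded pose from where the row before left it, along the tool's axes as they then stand; what a row does not reach is not made up. A row lasts 1/8 s, in which the tool goes at most 62.5 mm and 10.7 degrees, less where a joint would pass 70% of its speed; a pose out of reach is approached as far as the arm can. A call is refused whole if a number of a shift passes 62.5 or a number of a turn 10.7, either way. A call with a gripper value outside its range is refused whole. The fingers move at their own pace and stop on an object; the grip force is fixed at half the most. Time passes only in rows, so rows that do not move let the fingers close, or fill a call up. It gives the time, the measured TCP pose, the force, the opening and the grip force at its end, in the units of the state.
- sense(): the state, without advancing time (a new reading comes with each control period).
- camera(name): name is "side" or "top"; returns a dict with "pixels" (480x640x3 uint8, red, green, blue), "K" (3x3 intrinsics, pixels), "R" (3x3) and "t" (3): a world point X has camera coordinates R X + t. Camera axes: x right, y down, z forward; pixel columns grow to the right and rows downward; lengths in mm; the calibration is good to about 2 mm. A picture is of the moment at which its call begins. There is no depth.
- sign_off(): hands the job in; it is judged then, once.
Trained networks look in the newest picture that a camera, given by its name, has taken for a name from the list of things; names that differ only in an ending like _2 or _b are one class to them, and where a whole thing is asked for, a point or a joint stands for the part that bears it (a point fixed in the world has none). Each returns a list of dicts, best first, with "confidence" (0 to 1); they miss things now and then, are a little off and sometimes report something else, mostly with a low value. They report only what shows in the picture. A call takes as long as a camera call.
- cut_out(camera, target): "mask" (480x640 bool, what is visible of it) and "at" ([row, column] in pixels, amid what is visible of it).
The state is a dict: "clock": time; "q": joint angles; "qd": joint speeds; "effort": joint torques, N m; "eef_pos": TCP position; "ee_rot": TCP orientation; "ft_force": force on the tool from outside, world axes, zero at the start; "ft_torque": the same for the moment, N m; "width": finger opening in mm; "finger_force": force on a finger pad.
Only numpy, scipy, OpenCV 4.12 (cv2) and the standard library are available. Lean on these libraries where they do the work, as an engineer would, in place of code of your own. Each camera call takes 0.05 s, during which the arm holds its last target. There are 200 camera calls.

TASK

The heating block on the clamp's anvil has a freshly bonded base plate: slide the clamp's free arm gently down its bar until the pad presses on the block and the arm starts to tilt and bind, and let go of it. Then screw the wing handle tight, clockwise from above, until the pad presses with about 45 N (its spring then gives a good 2 mm; mostly a third to three quarters of a turn), without crushing the bond. Let go, and leave the things around the clamp where they are.

Things in the scene. Friction and masses are not known exactly. Their poses are not given: they have to be found in the camera images.
- base: Fixed part of the upright bar clamp: aluminium plate 250 x 110 x 12 mm on the bench, dark anvil 70 x 94 mm whose top is 20 mm above the bench, and an upright steel bar 20 x 8 mm, top 166 mm above the bench. Origin: on the bench under the screw axis (anvil's centre); z up; the bar stands at x = +150 mm, the free arm runs from it along -x to the screw.
- beam_grip (a point): Middle of the free arm's grey beam, 62 mm from the bar, 88 mm from the screw axis; axes as the base. Beam 16 to 18 mm wide (y), 22 mm tall: grip it here from above, across y. Its 64 mm collar slides on the bar (3 to 8 N when pushed here); with the pad on the block the push rises over 10 N, the arm tilts 1 to 3 degrees and binds. The pad starts 20 to 38 mm above the block, beyond the screw's travel.
- handle_grip (a point): Centre of the black wing handle on top of the screw: wing 56 mm long (x, in line with the arm at the start), 14 mm thick (y; grip across it from above), 24 mm tall; 36 mm above the arm's top at the start. Clockwise from above drives handle, spindle and pad down, 2.5 mm per radian, against 0.2 N m of dry friction plus 0.0025 N m per N of clamping; it stays where it is left.
- handle (a joint): Angle of the wing handle, rad: 0 at the start (screw backed out), growing clockwise from above (tightening), up to 6.0 (15 mm of travel). The first 0.5 to 3 rad after letting go of the arm mostly take up its tilt; then the clamping force grows by about 20 N per radian.
- pad: Round black rubber pad, 22 mm across, on a thin steel stem at the lower end of the spindle, backed by a stiff spring (20 N per mm, 6 mm travel). Origin: on the screw axis, 50 mm above the pad's underside, and 47 mm below handle_grip while the spring is relaxed; the spring's give (2.2 mm at 45 N) shortens these 47 mm.
- block: The work: aluminium heating block 58 x 76 mm with six round wells in two rows, on a steel base plate 62 x 80 x 5 mm, 45 mm tall in all, loose on the anvil, 0.4 kg. Origin: centre of its underside; x along its short side.
- beaker: Bystander: glass beaker, 74 mm across, 80 mm tall. Origin: centre of its underside.
- timer: Bystander: flat white bench timer 70 x 62 x 20 mm. Origin: centre of its underside.
- dish: Bystander: clear petri dish, 68 mm across, 14 mm tall. Origin: centre of its underside.
- tape: Bystander: roll of tape lying flat, 68 mm across, 19 mm tall. Origin: centre of its underside.

How it is judged:
By the outcome, as a careful person would: the job done as asked, in the order asked, and still so for the second after the job is handed in, with the robot touching nothing.
It also fails if it takes over 72 s, if anything falls off the work surface, if the arm or the gripper's body presses on something with over 40 N, if the wrist force passes 120 N, or if a joint passes its speed limit or range.

## Working session

There is one attempt and no reset: what is moved stays moved. The work goes in short steps, Python scripts to look and compute and a tool call to move; the robot and the scene stay as the last step left them, time stands still between calls to the robot, and variables do not carry over. Pictures are saved under pics/ and viewed, at most 10 in all, crops included, and the job is handed in when it is done.

Besides the shell and the picture viewer there is one more tool, called as a command line: name --argument value ..., lists and objects as JSON in quotes. apply_moves: Moves the arm, as the interface text tells. Its arguments: {"type":"object","properties":{"rows":{"type":"array"}},"required":["rows"]}

```bash
mkdir -p pics; python3 - <<'E'
from station import *
import cv2,numpy as np
s=sense();print({k:np.round(v,3).tolist() for k,v in s.items()})
for n in("side","top"):
    c=camera(n);cv2.imwrite(f"pics/{n}0.png",c["pixels"][...,::-1].copy())
    print(n,np.round(c["K"],1).tolist(),np.round(c["R"],4).tolist(),np.round(c["t"],1).tolist())
    for t in("base","beam_grip","handle_grip","pad","block","beaker","timer","dish","tape"):
        for r in cut_out(n,t)[:1]:
            ys,xs=np.nonzero(r["mask"]);print(t,round(r["confidence"],2),np.round(r["at"]),xs.min(),xs.max(),ys.min(),ys.max())
E
```

```text
{'clock': 0.0, 'q': [1.668, 0.041, 0.084, -0.0, -1.615, -0.334], 'qd': [-0.0, 0.0, -0.0, -0.001, -0.001, 0.0], 'effort': [0.0, -36.82, 34.742, 6.933, -0.005, -0.0], 'eef_pos': [140.607, 582.954, 230.27], 'ee_rot': [3.14, -0.0, -0.237], 'ft_force': [-0.272, 0.215, -1.193], 'ft_torque': [-0.035, 0.007, -0.01], 'finger_force': 0.0, 'width': 85.562}
side [[551.3, 0.0, 311.1], [0.0, 551.3, 232.6], [0.0, 0.0, 1.0]] [[0.9988, 0.0468, -0.012], [0.0183, -0.5959, -0.8029], [-0.0447, 0.8017, -0.596]] [-493.4, -6.0, 1418.4]
base 0.68 [269. 362.] 295 409 205 298
beam_grip 0.91 [225. 345.] 306 399 204 248
handle_grip 0.92 [211. 319.] 306 332 204 221
pad 0.64 [243. 319.] 316 325 242 249
block 0.81 [270. 322.] 305 336 248 287
beaker 0.58 [325. 292.] 278 298 323 327
timer 0.79 [202. 269.] 253 283 194 214
dish 0.83 [320. 234.] 221 253 308 335
tape 0.69 [200. 380.] 369 393 190 207
top [[440.0, 0.0, 327.2], [0.0, 440.0, 237.8], [0.0, 0.0, 1.0]] [[-0.0171, -0.9998, 0.0085], [-0.9803, 0.0151, -0.1968], [0.1967, -0.0117, -0.9804]] [-133.3, 520.1, 1070.2]
base 0.7 [207. 337.] 309 365 161 263
beam_grip 0.65 [199. 334.] 325 350 162 237
handle_grip 0.66 [228. 344.] 340 350 213 237
pad 0.67 [304. 399.] 385 411 290 316
block 0.69 [243. 341.] 326 360 223 253
beaker 0.81 [256. 436.] 423 457 241 271
timer 0.69 [299. 229.] 213 244 284 317
dish 0.83 [302. 398.] 385 410 290 317
tape 0.94 [181. 215.] 205 231 174 199
```

```bash
python3 - <<'E'
import cv2,numpy as np
a=cv2.imread("pics/side0.png")[180:345,210:430];b=cv2.imread("pics/top0.png")[140:330,190:470]
cv2.imwrite("pics/a.png",cv2.resize(a,None,fx=3.6,fy=3.6,interpolation=2));cv2.imwrite("pics/b.png",cv2.resize(b,None,fx=2.8,fy=2.8,interpolation=2))
E
```

```text
(no output)
```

View pics/a.png

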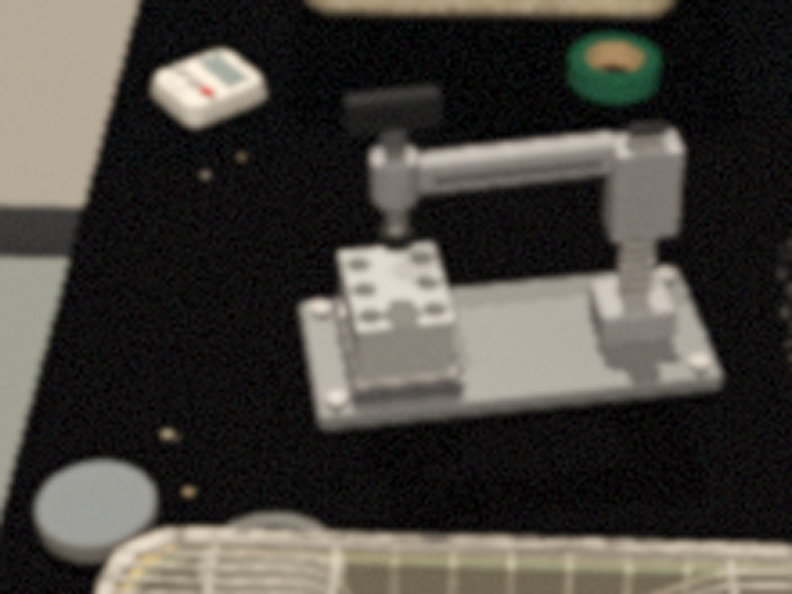

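View pics/b.png

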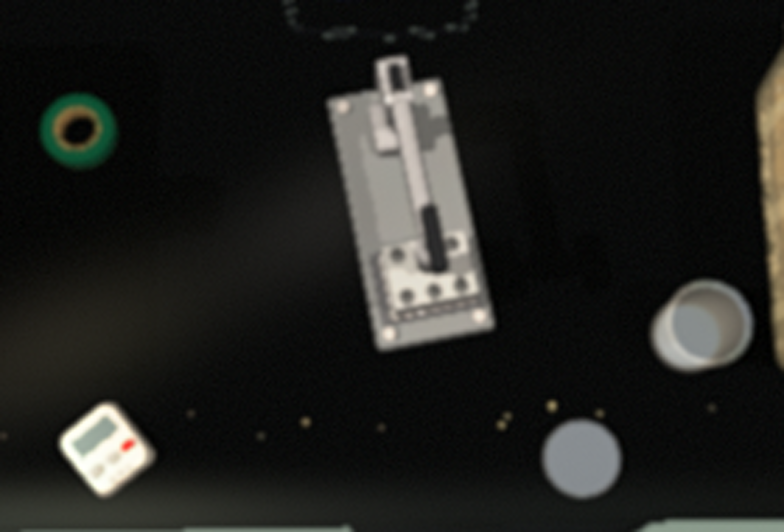

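```bash
cat > h.py <<'E'
from station import *
import cv2,numpy as np
K={"side":np.array([[551.3,0,311.1],[0,551.3,232.6],[0,0,1]]),"top":np.array([[440.,0,327.2],[0,440,237.8],[0,0,1]])}
R={"side":np.array([[0.9988,0.0468,-0.012],[0.0183,-0.5959,-0.8029],[-0.0447,0.8017,-0.596]]),"top":np.array([[-0.0171,-0.9998,0.0085],[-0.9803,0.0151,-0.1968],[0.1967,-0.0117,-0.9804]])}
T={"side":np.array([-493.4,-6.0,1418.4]),"top":np.array([-133.3,520.1,1070.2])}
def ray(n,u,v):
    d=R[n].T@np.linalg.inv(K[n])@[u,v,1];return -R[n].T@T[n],d
def atz(n,u,v,z):
    o,d=ray(n,u,v);return o+d*(z-o[2])/d[2]
def tri(us,ut):
    P=[K[n]@np.c_[R[n],T[n]] for n in("side","top")]
    X=cv2.triangulatePoints(P[0],P[1],np.float64(us).reshape(2,1),np.float64(ut).reshape(2,1))[:,0]
    return X[:3]/X[3]
def proj(n,X):
    p=K[n]@(R[n]@X+T[n]);return p[:2]/p[2]
E
python3 - <<'E'
from h import *
np.set_printoptions(precision=1,suppress=True)
c=[atz("top",190+x/2.8,140+y/2.8,12) for x,y in((330,100),(440,80),(495,328),(380,350))];print(np.array(c))
c2=[atz("side",210+x/3.6,180+y/3.6,12) for x,y in((300,300),(680,268),(722,380),(322,424))];print(np.array(c2))
print("handle",tri((319,211),(344,228)))
# beam ends top face centre: top img
print("block base",[atz("top",190+x/2.8,140+y/2.8,65) for x,y in((378,246),(465,234),(482,298),(392,312))])
for n in("top","side"):
    for t in("beam_grip","handle_grip","block"):
        m=cut_out(n,t)[0]["mask"].astype(np.uint8)
        p=np.argwhere(m)[:,::-1].astype(np.float32);print(n,t,cv2.minAreaRect(p),p.mean(0))
for n in ("side","top"): print("cam",n,-R[n].T@T[n])
E
```

```text
[[ 699.   -92.6   12. ]
 [ 717.9 -200.    12. ]
 [ 472.6 -245.2   12. ]
 [ 453.5 -137.1   12. ]]
[[ 458.9 -132.4   12. ]
 [ 706.6  -91.4   12. ]
 [ 723.5 -200.4   12. ]
 [ 480.5 -247.8   12. ]]
handle [ 517.6 -177.3  190.4]
block base [array([ 541.1, -136.5,   65. ]), array([ 551. , -215.5,   65. ]), array([ 491.8, -229. ,   65. ]), array([ 480.4, -148. ,   65. ])]
top beam_grip ((337.3594055175781, 199.41929626464844), (77.55948638916016, 12.584748268127441), 77.34745025634766) [338.  202.2]
top handle_grip ((344.70489501953125, 224.95606994628906), (24.933963775634766, 7.403361797332764), 77.90524291992188) [344.9 224.9]
top block ((343.0160217285156, 238.08799743652344), (25.759506225585938, 32.02050018310547), 79.69515228271484) [342.5 239.9]
side beam_grip ((352.7298278808594, 225.00888061523438), (44.00914001464844, 92.81897735595703), 88.12212371826172) [351.6 225.5]
side handle_grip ((319.0, 212.5), (17.0, 26.0), 90.0) [319.1 211.3]
side block ((320.42926025390625, 267.4380798339844), (38.314945220947266, 30.997854232788086), 86.18592071533203) [320.1 267.8]
cam side [  556.3 -1117.6   834.6]
cam top [ 297.1 -128.6 1152.7]
```

```bash
python3 - <<'E'
from h import *
np.set_printoptions(precision=1,suppress=True)
h=tri((319.1,211.8),(344.8,225));print("handle",h, proj("side",h),proj("top",h))
y=.182;ex=np.array([np.cos(y),np.sin(y),0]);ey=np.array([-ex[1],ex[0],0])
ctr=np.array([589,-168.5,12])
print("local",(h-ctr)@ex,(h-ctr)@ey)
# bar top / collar: side px (650,130), top px (393,70)
b=tri((210+650/3.6,180+130/3.6),(190+393/2.8,140+72/2.8));print("collar top",b,proj("top",b))
print((b-h)@ex,(b-h)@ey, np.arctan2(*(b-h)[1::-1]))
print("beam top-mask mid at heights",[atz("top",190+414/2.8,140+150/2.8,z) for z in(140,150,160)])
E
```

```text
handle [ 520.3 -179.8  191. ] [318.6 211.9] [344.7 224.3]
local -69.62260207457571 1.3141307253828476
collar top [ 671.2 -150.7  163. ] [330.3 165.2]
153.67801145171484 1.2685533850213275 0.1902544312076752
beam top-mask mid at heights [array([ 607.9, -168.1,  140. ]), array([ 604.9, -167.7,  150. ]), array([ 601.8, -167.3,  160. ])]
```

apply_moves --rows '[{"rotation": [0,0,0],"travel": [40,39,-4],"gripper": 85},{"rotation": [0,0,0],"travel": [42,41,-4],"gripper": 85},{"rotation": [0,0,0],"travel": [42,41,-4],"gripper": 85},{"rotation": [0,0,0],"travel": [42,41,0],"gripper": 85},{"rotation": [0,0,0],"travel": [42,41,0],"gripper": 85}]'

```text
clock: 1.92
eef_pos: [295.9, 335.5, 243.6]
ee_rot: [-3.141, -0.0, -0.236]
ft_force: [1.1, 0.6, 0.1]
width: 84.6
finger_force: 0.0
```

apply_moves --rows '[{"rotation": [0,0,0],"travel": [42,41,0],"gripper": 85},{"rotation": [0,0,0],"travel": [42,41,0],"gripper": 85},{"rotation": [0,0,0],"travel": [42,41,0],"gripper": 85},{"rotation": [0,0,0],"travel": [42,41,0],"gripper": 85},{"rotation": [0,0,0],"travel": [42,41,0],"gripper": 85}]'

```text
clock: 2.55
eef_pos: [452.1, 86.8, 243.8]
ee_rot: [-3.141, -0.001, -0.237]
ft_force: [-0.4, 1.1, 0.2]
width: 85.2
finger_force: 0.0
```

apply_moves --rows '[{"rotation": [0,0,0],"travel": [42,41.5,0],"gripper": 85},{"rotation": [0,0,0],"travel": [42,41.5,0],"gripper": 85},{"rotation": [0,0,0],"travel": [42,41.5,0],"gripper": 85},{"rotation": [0,0,0],"travel": [42,41.5,0],"gripper": 85},{"rotation": [0,0,0],"travel": [42,41.5,0],"gripper": 85}]'

```text
clock: 3.18
eef_pos: [607.7, -164.3, 243.4]
ee_rot: [-3.142, -0.0, -0.237]
ft_force: [0.8, 1.4, 1.1]
width: 84.7
finger_force: 0.0
```

apply_moves --rows '[{"rotation": [0,0,-8],"travel": [0,0,0],"gripper": 85},{"rotation": [0,0,-8],"travel": [0,0,0],"gripper": 60},{"rotation": [0,0,-8],"travel": [0,0,0],"gripper": 60},{"rotation": [0,0,0],"travel": [0,0,20],"gripper": 60},{"rotation": [0,0,0],"travel": [0,0,20],"gripper": 60}]'

```text
clock: 3.8
eef_pos: [606.9, -162.4, 202.6]
ee_rot: [-3.142, -0.0, 0.182]
ft_force: [-0.3, 0.2, -0.0]
width: 59.4
finger_force: 0.0
```

```bash
python3 - <<'E'
from h import *
s=sense();print({k:np.round(v,3).tolist() for k,v in s.items()})
ims=[]
for n,(r,c) in(("side",(160,290)),("top",(140,260))):
    i=camera(n)["pixels"][...,::-1].copy();ims.append(cv2.resize(i[r:r+140,c:c+130],None,fx=3,fy=3,interpolation=2))
cv2.imwrite("pics/c.png",np.hstack(ims))
E
```

```text
{'clock': 3.8, 'q': [0.057, 0.113, 0.11, -0.0, -1.567, 1.696], 'qd': [0.001, -0.002, -0.309, -0.002, 0.295, -0.001], 'effort': [-0.089, -41.211, 36.267, 7.053, -0.411, 0.026], 'eef_pos': [606.882, -162.385, 202.576], 'ee_rot': [-3.142, -0.0, 0.182], 'ft_force': [-0.341, 0.154, -0.049], 'ft_torque': [-0.021, 0.051, 0.009], 'finger_force': 0.0, 'width': 59.448}
```

View pics/c.png

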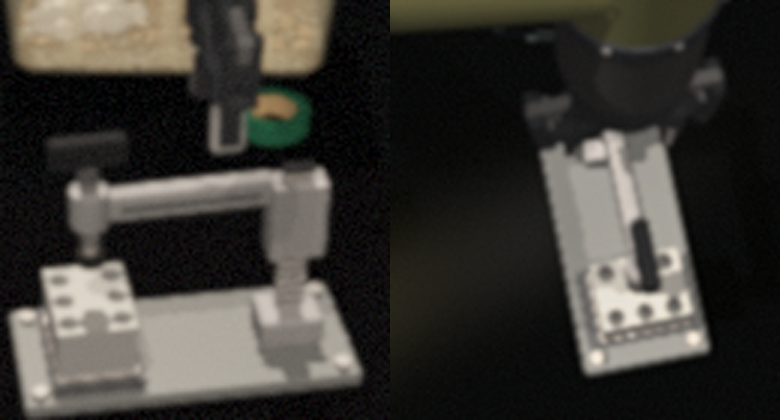

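```bash
python3 - <<'E'
from h import *
for X in((606.9,-162.4,202.6),(606.9,-162.4,150),(520.3,-179.8,191),(520.3,-179.8,144),(667.8,-152.2,150)): print(X,proj("side",np.array(X)),3*(proj("side",np.array(X))-[290,160]),3*(proj("top",np.array(X))-[260,140]))
E
```

```text
(606.9, -162.4, 202.6) [360.77060097 203.211968  ] [212.31180292 129.63590401] [228.73743118 137.62418664]
(606.9, -162.4, 150) [359.73859772 223.86965228] [209.21579317 191.60895684] [226.83242324 158.39885836]
(520.3, -179.8, 191) [318.64791118 211.9039223 ] [ 85.94373355 155.71176689] [253.99199005 252.95488968]
(520.3, -179.8, 144) [318.73330719 230.25635752] [ 86.19992156 210.76907256] [251.14575099 266.57226301]
(667.8, -152.2, 150) [388.22457937 221.5853957 ] [294.6737381  184.75618711] [212.50361487  85.50133403]
```

apply_moves --rows '[{"rotation": [0,0,0],"travel": [0,2,20],"gripper": 60},{"rotation": [0,0,0],"travel": [0,0,25],"gripper": 50},{"rotation": [0,0,0],"travel": [0,0,20],"gripper": 50},{"rotation": [0,0,0],"travel": [0,0,10],"gripper": 40},{"rotation": [0,0,0],"travel": [0,0,0],"gripper": 40}]'

```text
clock: 4.53
eef_pos: [607.0, -164.5, 127.7]
ee_rot: [3.142, 0.001, 0.182]
ft_force: [0.5, 0.4, 1.3]
width: 39.7
finger_force: 0.0
```

apply_moves --rows '[{"rotation": [0,0,0],"travel": [0,0,0],"gripper": 20},{"rotation": [0,0,0],"travel": [0,0,0],"gripper": 10},{"rotation": [0,0,0],"travel": [0,0,0],"gripper": 10},{"rotation": [0,0,0],"travel": [0,0,0],"gripper": 10},{"rotation": [0,0,0],"travel": [0,0,0],"gripper": 10}]'

```text
clock: 5.15
eef_pos: [607.4, -163.7, 128.9]
ee_rot: [-3.141, -0.001, 0.183]
ft_force: [-1.2, 4.7, 1.9]
width: 15.3
finger_force: 60.4
```

```bash
python3 - <<'E'
from h import *
s=sense();print({k:np.round(v,3).tolist() for k,v in s.items()})
E
```

```text
{'clock': 5.15, 'q': [0.054, 0.128, -0.008, -0.001, -1.434, 1.7], 'qd': [0.0, 0.001, 0.002, 0.001, 0.0, 0.001], 'effort': [-2.812, -39.613, 33.815, 8.109, 0.424, -0.125], 'eef_pos': [607.449, -163.709, 128.907], 'ee_rot': [-3.141, -0.001, 0.183], 'ft_force': [-1.245, 4.656, 1.938], 'ft_torque': [1.564, 0.576, 0.126], 'finger_force': 60.407, 'width': 15.282}
```

apply_moves --rows '[{"rotation": [0,0,0],"travel": [0,-1,2],"gripper": 10},{"rotation": [0,0,0],"travel": [0,0,4],"gripper": 10},{"rotation": [0,0,0],"travel": [0,0,4],"gripper": 10},{"rotation": [0,0,0],"travel": [0,0,4],"gripper": 10},{"rotation": [0,0,0],"travel": [0,0,3],"gripper": 10}]'

```text
clock: 5.78
eef_pos: [607.4, -163.5, 111.2]
ee_rot: [3.141, -0.001, 0.182]
ft_force: [2.0, 1.5, 2.6]
width: 15.2
finger_force: 60.4
```

apply_moves --rows '[{"rotation": [0,0,0],"travel": [0,0,1],"gripper": 10},{"rotation": [0,0,0],"travel": [0,0,1],"gripper": 10},{"rotation": [0,0,0],"travel": [0,0,1],"gripper": 10},{"rotation": [0,0,0],"travel": [0,0,1],"gripper": 10},{"rotation": [0,0,0],"travel": [0,0,1],"gripper": 10}]'

```text
clock: 6.4
eef_pos: [607.3, -163.4, 106.5]
ee_rot: [3.141, -0.001, 0.182]
ft_force: [3.9, 1.0, 2.5]
width: 15.3
finger_force: 60.4
```

apply_moves --rows '[{"rotation": [0,0,0],"travel": [0,0,0.6],"gripper": 10},{"rotation": [0,0,0],"travel": [0,0,0.6],"gripper": 10},{"rotation": [0,0,0],"travel": [0,0,0.6],"gripper": 10},{"rotation": [0,0,0],"travel": [0,0,0.6],"gripper": 10},{"rotation": [0,0,0],"travel": [0,0,0.6],"gripper": 10}]'

```text
clock: 7.02
eef_pos: [607.3, -163.4, 103.5]
ee_rot: [3.141, -0.001, 0.182]
ft_force: [5.2, 1.9, 1.7]
width: 15.3
finger_force: 60.4
```

apply_moves --rows '[{"rotation": [0,0,0],"travel": [0,0,0.6],"gripper": 10},{"rotation": [0,0,0],"travel": [0,0,0.6],"gripper": 10},{"rotation": [0,0,0],"travel": [0,0,0.6],"gripper": 10},{"rotation": [0,0,0],"travel": [0,0,0.6],"gripper": 10},{"rotation": [0,0,0],"travel": [0,0,0.6],"gripper": 10}]'

```text
clock: 7.65
eef_pos: [607.3, -163.4, 100.5]
ee_rot: [3.141, -0.001, 0.182]
ft_force: [4.9, 1.0, 2.1]
width: 15.2
finger_force: 60.4
```

apply_moves --rows '[{"rotation": [0,0,0],"travel": [0,0,0.5],"gripper": 10},{"rotation": [0,0,0],"travel": [0,0,0.5],"gripper": 10},{"rotation": [0,0,0],"travel": [0,0,0.5],"gripper": 10},{"rotation": [0,0,0],"travel": [0,0,0.5],"gripper": 10},{"rotation": [0,0,0],"travel": [0,0,0.5],"gripper": 10}]'

```text
clock: 8.28
eef_pos: [607.4, -163.4, 99.1]
ee_rot: [3.141, -0.001, 0.182]
ft_force: [3.9, 3.3, 8.2]
width: 15.2
finger_force: 61.2
```

```bash
python3 - <<'E'
from h import *
s=sense();print({k:np.round(v,3).tolist() for k,v in s.items()})
i=camera("side")["pixels"][...,::-1].copy();cv2.imwrite("pics/d.png",cv2.resize(i[170:300,290:420],None,fx=4.5,fy=4.5,interpolation=2))
E
```

```text
{'clock': 8.275, 'q': [0.055, 0.139, -0.051, 0.001, -1.379, 1.698], 'qd': [0.001, -0.001, -0.004, 0.001, 0.005, -0.001], 'effort': [-2.306, -36.469, 28.389, 6.004, -1.021, 0.071], 'eef_pos': [607.409, -163.437, 99.105], 'ee_rot': [3.141, -0.001, 0.182], 'ft_force': [3.91, 3.253, 8.204], 'ft_torque': [0.923, -0.953, -0.093], 'finger_force': 61.189, 'width': 15.23}
```

View pics/d.png

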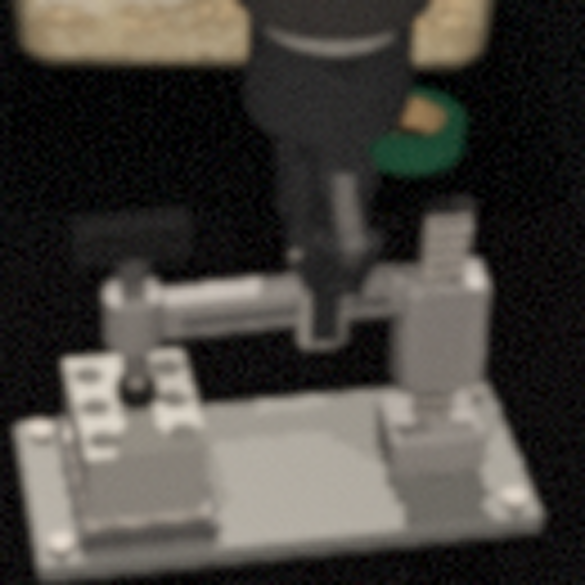

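apply_moves --rows '[{"rotation": [0,0,0],"travel": [0,0,0.4],"gripper": 10},{"rotation": [0,0,0],"travel": [0,0,0.4],"gripper": 10},{"rotation": [0,0,0],"travel": [0,0,0.4],"gripper": 10},{"rotation": [0,0,0],"travel": [0,0,0.4],"gripper": 10},{"rotation": [0,0,0],"travel": [0,0,0],"gripper": 10}]'

```text
clock: 8.95
eef_pos: [607.5, -163.4, 98.6]
ee_rot: [3.14, -0.002, 0.183]
ft_force: [2.3, 4.1, 11.0]
width: 15.2
finger_force: 61.7
```

apply_moves --rows '[{"rotation": [0,0,0],"travel": [0,0,0.5],"gripper": 10},{"rotation": [0,0,0],"travel": [0,0,0.5],"gripper": 10},{"rotation": [0,0,0],"travel": [0,0,0.5],"gripper": 10},{"rotation": [0,0,0],"travel": [0,0,0.5],"gripper": 10},{"rotation": [0,0,0],"travel": [0,0,0],"gripper": 10}]'

```text
clock: 9.57
eef_pos: [607.7, -163.4, 97.7]
ee_rot: [3.14, -0.003, 0.183]
ft_force: [1.1, 5.7, 15.2]
width: 15.2
finger_force: 62.3
```

```bash
python3 - <<'E'
from h import *
s=sense();print({k:np.round(v,3).tolist() for k,v in s.items()})
E
```

```text
{'clock': 9.575, 'q': [0.056, 0.139, -0.054, 0.002, -1.375, 1.698], 'qd': [0.001, 0.001, 0.0, 0.0, 0.0, -0.0], 'effort': [-3.331, -32.669, 25.915, 5.432, 0.196, -0.03], 'eef_pos': [607.727, -163.416, 97.722], 'ee_rot': [3.14, -0.003, 0.183], 'ft_force': [1.057, 5.73, 15.202], 'ft_torque': [1.582, 0.295, 0.062], 'finger_force': 62.347, 'width': 15.188}
```

apply_moves --rows '[{"rotation": [0,0,0],"travel": [0,0,0.5],"gripper": 10},{"rotation": [0,0,0],"travel": [0,0,0.5],"gripper": 10},{"rotation": [0,0,0],"travel": [0,0,0.5],"gripper": 10},{"rotation": [0,0,0],"travel": [0,0,0],"gripper": 10},{"rotation": [0,0,0],"travel": [0,0,0],"gripper": 10}]'

```text
clock: 10.2
eef_pos: [608.1, -163.4, 96.5]
ee_rot: [3.14, -0.004, 0.183]
ft_force: [1.0, 5.8, 16.5]
width: 15.3
finger_force: 62.6
```

apply_moves --rows '[{"rotation": [0,0,0],"travel": [0,0,0],"gripper": 40},{"rotation": [0,0,0],"travel": [0,0,0],"gripper": 50},{"rotation": [0,0,0],"travel": [0,0,0],"gripper": 50},{"rotation": [0,0,0],"travel": [0,0,-20],"gripper": 50},{"rotation": [0,0,0],"travel": [0,0,-30],"gripper": 50}]'

```text
clock: 10.82
eef_pos: [606.5, -163.6, 143.5]
ee_rot: [3.141, 0.002, 0.182]
ft_force: [0.1, 0.1, 0.3]
width: 50.2
finger_force: 0.0
```

apply_moves --rows '[{"rotation": [0,0,0],"travel": [0,0,-40],"gripper": 50},{"rotation": [0,0,0],"travel": [0,0,-20],"gripper": 50},{"rotation": [0,0,0],"travel": [-30,0,0],"gripper": 50},{"rotation": [0,0,0],"travel": [-30,0,0],"gripper": 50},{"rotation": [0,0,0],"travel": [-28,0,0],"gripper": 50}]'

```text
clock: 11.45
eef_pos: [519.4, -179.4, 202.9]
ee_rot: [-3.141, 0.0, 0.182]
ft_force: [0.7, 0.2, -0.2]
width: 50.2
finger_force: 0.0
```

```bash
python3 - <<'E'
from h import *
s=sense();print({k:np.round(v,3).tolist() for k,v in s.items()})
ims=[]
for n,(r,c) in(("side",(160,290)),("top",(140,260))):
    i=camera(n)["pixels"][...,::-1].copy();ims.append(cv2.resize(i[r:r+140,c:c+130],None,fx=3,fy=3,interpolation=2))
    for r in cut_out(n,"handle_grip")[:1]:
        p=np.argwhere(r["mask"])[:,::-1].astype(np.float32);print(n,r["confidence"],cv2.minAreaRect(p),p.min(0),p.max(0))
cv2.imwrite("pics/e.png",np.hstack(ims))
E
```

```text
{'clock': 11.45, 'q': [0.033, -0.095, -0.1, -0.0, -1.567, 1.72], 'qd': [-0.062, -0.525, -0.498, 0.003, -0.023, 0.061], 'effort': [0.435, -26.767, 35.895, 6.817, 0.038, -0.083], 'eef_pos': [519.383, -179.438, 202.855], 'ee_rot': [-3.141, 0.0, 0.182], 'ft_force': [0.706, 0.155, -0.228], 'ft_torque': [-0.012, -0.012, -0.002], 'finger_force': 0.0, 'width': 50.21}
side 0.84 ((320.1270446777344, 224.39756774902344), (15.481611251831055, 26.61750602722168), 84.80557250976562) [307. 216.] [333. 232.]
```

View pics/e.png

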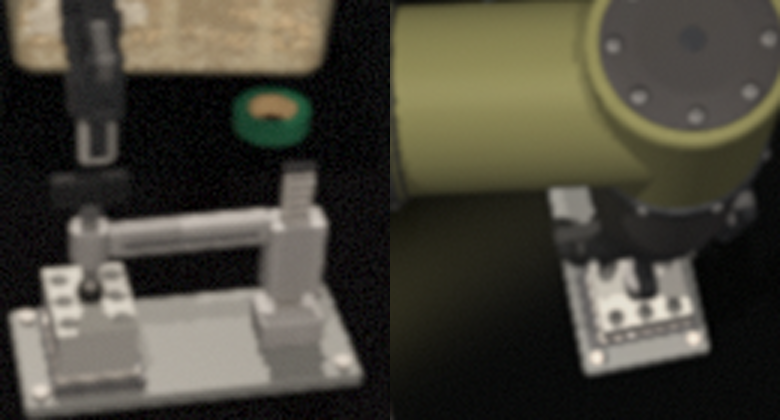

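apply_moves --rows '[{"rotation": [0,0,0],"travel": [2.5,0,10],"gripper": 50},{"rotation": [0,0,0],"travel": [0,0,25],"gripper": 50},{"rotation": [0,0,0],"travel": [0,0,20],"gripper": 50},{"rotation": [0,0,0],"travel": [0,0,5],"gripper": 45},{"rotation": [0,0,0],"travel": [0,0,0],"gripper": 30}]'

```text
clock: 12.28
eef_pos: [523.0, -179.0, 142.7]
ee_rot: [3.141, 0.001, 0.182]
ft_force: [-0.9, -0.5, 0.6]
width: 30.4
finger_force: 0.0
```

apply_moves --rows '[{"rotation": [0,0,0],"travel": [0,0,0],"gripper": 20},{"rotation": [0,0,0],"travel": [0,0,0],"gripper": 8},{"rotation": [0,0,0],"travel": [0,0,0],"gripper": 8},{"rotation": [0,0,0],"travel": [0,0,0],"gripper": 8},{"rotation": [0,0,0],"travel": [0,0,0],"gripper": 8}]'

```text
clock: 12.9
eef_pos: [523.3, -179.0, 143.7]
ee_rot: [3.141, -0.001, 0.182]
ft_force: [0.3, 0.8, 5.5]
width: 13.2
finger_force: 62.7
```

```bash
python3 - <<'E'
from h import *
s=sense();print({k:np.round(v,3).tolist() for k,v in s.items()})
i=camera("side")["pixels"][...,::-1].copy();cv2.imwrite("pics/f.png",cv2.resize(i[170:300,290:420],None,fx=4.5,fy=4.5,interpolation=2))
E
```

```text
{'clock': 12.9, 'q': [0.034, -0.079, -0.192, 0.001, -1.456, 1.719], 'qd': [0.001, -0.001, 0.001, -0.001, 0.0, -0.002], 'effort': [-0.314, -27.721, 31.601, 6.041, 0.049, -0.039], 'eef_pos': [523.324, -179.04, 143.712], 'ee_rot': [3.141, -0.001, 0.182], 'ft_force': [0.298, 0.758, 5.455], 'ft_torque': [0.256, 0.059, 0.04], 'finger_force': 62.715, 'width': 13.178}
```

View pics/f.png

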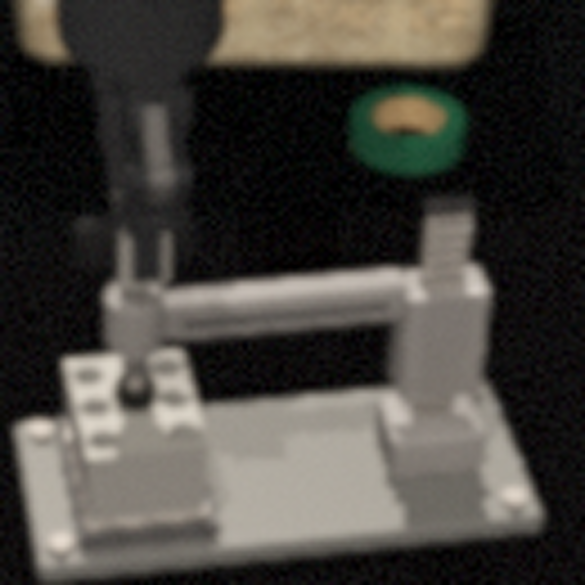

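apply_moves --rows '[{"rotation": [0,0,8],"travel": [0,0,-0.5],"gripper": 8},{"rotation": [0,0,8],"travel": [0,0,0.3],"gripper": 8},{"rotation": [0,0,8],"travel": [0,0,0.35],"gripper": 8},{"rotation": [0,0,8],"travel": [0,0,0.35],"gripper": 8},{"rotation": [0,0,8],"travel": [0,0,0.35],"gripper": 8}]'

```text
clock: 13.58
eef_pos: [523.3, -180.2, 143.5]
ee_rot: [3.14, -0.003, -0.521]
ft_force: [-0.1, -4.6, 6.9]
width: 13.4
finger_force: 63.5
```

```bash
cat > s.py <<'E'
from h import *
s=sense();print({k:np.round(s[k],3).tolist() for k in("clock","q","effort","eef_pos","ee_rot","ft_force","ft_torque","width")})
E
python3 s.py
```

```text
{'clock': 13.575, 'q': [0.033, -0.079, -0.193, 0.003, -1.455, 1.017], 'effort': [1.785, -27.049, 31.01, 3.974, 0.4, 1.254], 'eef_pos': [523.275, -180.232, 143.518], 'ee_rot': [3.14, -0.003, -0.521], 'ft_force': [-0.077, -4.584, 6.938], 'ft_torque': [-1.518, 0.361, 0.232], 'width': 13.399}
```

apply_moves --rows '[{"rotation": [0,0,8],"travel": [0,1,-0.7],"gripper": 8},{"rotation": [0,0,8],"travel": [0,0,-0.5],"gripper": 8},{"rotation": [0,0,8],"travel": [0,0,0],"gripper": 8},{"rotation": [0,0,0],"travel": [0,0,0],"gripper": 8},{"rotation": [0,0,2],"travel": [0,0,0],"gripper": 8}]'

```text
clock: 14.2
eef_pos: [522.4, -180.4, 143.6]
ee_rot: [3.141, -0.001, -0.969]
ft_force: [1.3, -4.0, 4.2]
width: 13.4
finger_force: 63.0
```

```bash
python3 s.py
```

```text
{'clock': 14.2, 'q': [0.032, -0.079, -0.192, 0.001, -1.457, 0.57], 'effort': [1.801, -28.519, 32.186, 4.329, 0.18, 0.303], 'eef_pos': [522.44, -180.398, 143.59], 'ee_rot': [3.141, -0.001, -0.969], 'ft_force': [1.275, -3.987, 4.207], 'ft_torque': [-1.609, 0.148, 0.253], 'width': 13.358}
```

apply_moves --rows '[{"rotation": [0,0,6],"travel": [0.8,0.3,-0.4],"gripper": 8},{"rotation": [0,0,6],"travel": [0,0,-0.3],"gripper": 8},{"rotation": [0,0,6],"travel": [0,0,0],"gripper": 8},{"rotation": [0,0,6],"travel": [0,0,0],"gripper": 8},{"rotation": [0,0,2],"travel": [0,0,0],"gripper": 8}]'

```text
clock: 14.82
eef_pos: [521.6, -180.9, 143.3]
ee_rot: [3.139, -0.0, -1.424]
ft_force: [-3.9, -3.9, 2.9]
width: 13.2
finger_force: 62.9
```

```bash
python3 s.py
```

```text
{'clock': 14.825, 'q': [0.03, -0.078, -0.191, 0.0, -1.46, 0.116], 'effort': [2.488, -29.365, 34.685, 4.777, 1.692, -0.256], 'eef_pos': [521.555, -180.911, 143.325], 'ee_rot': [3.139, -0.0, -1.424], 'ft_force': [-3.871, -3.944, 2.927], 'ft_torque': [-1.553, 1.627, 0.245], 'width': 13.232}
```

apply_moves --rows '[{"rotation": [0,0,6],"travel": [0.6,0.8,0],"gripper": 8},{"rotation": [0,0,6],"travel": [0,0,0],"gripper": 8},{"rotation": [0,0,6],"travel": [0,0,0],"gripper": 8},{"rotation": [0,0,6],"travel": [0,0,0],"gripper": 8},{"rotation": [0,0,2],"travel": [0,0,0],"gripper": 8}]'

```text
clock: 15.45
eef_pos: [520.5, -181.1, 142.9]
ee_rot: [3.138, -0.001, -1.878]
ft_force: [-5.5, -1.9, 2.8]
width: 13.1
finger_force: 63.0
```

```bash
python3 s.py
```

```text
{'clock': 15.45, 'q': [0.029, -0.079, -0.193, -0.001, -1.461, -0.336], 'effort': [1.565, -29.302, 35.266, 5.642, 2.202, -0.192], 'eef_pos': [520.455, -181.064, 142.929], 'ee_rot': [3.138, -0.001, -1.878], 'ft_force': [-5.458, -1.933, 2.8], 'ft_torque': [-0.814, 2.188, 0.309], 'width': 13.066}
```

apply_moves --rows '[{"rotation": [0,0,4],"travel": [0.6,1.0,0],"gripper": 8},{"rotation": [0,0,4],"travel": [0,0,0],"gripper": 8},{"rotation": [0,0,4],"travel": [0,0,0.2],"gripper": 8},{"rotation": [0,0,4],"travel": [0,0,0.2],"gripper": 8},{"rotation": [0,0,1],"travel": [0,0,0],"gripper": 8}]'

```text
clock: 16.08
eef_pos: [519.7, -180.9, 142.7]
ee_rot: [3.139, -0.001, -2.173]
ft_force: [-5.5, 0.9, 4.5]
width: 13.3
finger_force: 63.1
```

```bash
cat > m.py <<'E'
from h import *
L=[]
for k in range(6):
    camera("side");s=sense();L.append(np.r_[s["eef_pos"],s["ee_rot"][2],s["ft_force"],s["ft_torque"][2]])
print(np.round(L,3)[:,-1]);print(np.round(np.mean(L,0),3))
E
python3 s.py; python3 m.py
```

```text
{'clock': 16.075, 'q': [0.029, -0.082, -0.196, -0.001, -1.46, -0.631], 'effort': [0.286, -29.078, 35.243, 6.497, 2.365, -0.346], 'eef_pos': [519.736, -180.942, 142.665], 'ee_rot': [3.139, -0.001, -2.173], 'ft_force': [-5.517, 0.908, 4.526], 'ft_torque': [0.186, 2.438, 0.24], 'width': 13.255}
[0.235 0.187 0.192 0.227 0.195 0.224]
[ 5.19761e+02 -1.80956e+02  1.42678e+02 -2.17200e+00 -5.50900e+00
  7.22000e-01  3.66000e+00  2.10000e-01]
```

apply_moves --rows '[{"rotation": [0,0,5],"travel": [0.5,1.0,0],"gripper": 8},{"rotation": [0,0,5],"travel": [0,0,0.1],"gripper": 8},{"rotation": [0,0,5],"travel": [0,0,0.1],"gripper": 8},{"rotation": [0,0,5],"travel": [0,0,0.1],"gripper": 8},{"rotation": [0,0,5],"travel": [0,0,0.1],"gripper": 8}]'

```text
clock: 17.0
eef_pos: [519.0, -180.2, 142.3]
ee_rot: [3.139, -0.001, -2.611]
ft_force: [-4.6, 3.2, 3.9]
width: 13.1
finger_force: 63.3
```

```bash
python3 s.py; python3 m.py
```

```text
{'clock': 17.0, 'q': [0.03, -0.084, -0.199, -0.002, -1.459, -1.07], 'effort': [-1.186, -28.752, 34.761, 7.28, 2.164, 0.624], 'eef_pos': [518.983, -180.248, 142.25], 'ee_rot': [3.139, -0.001, -2.611], 'ft_force': [-4.593, 3.183, 3.852], 'ft_torque': [1.005, 2.216, 0.314], 'width': 13.137}
[0.141 0.085 0.06  0.043 0.106 0.12 ]
[ 5.18989e+02 -1.80236e+02  1.42254e+02 -2.61000e+00 -4.66600e+00
  3.05000e+00  3.71400e+00  9.20000e-02]
```

apply_moves --rows '[{"rotation": [0,0,5],"travel": [0.5,1.0,0],"gripper": 8},{"rotation": [0,0,5],"travel": [0,0,0],"gripper": 8},{"rotation": [0,0,5],"travel": [0,0,0],"gripper": 8},{"rotation": [0,0,3],"travel": [0,0,0],"gripper": 8},{"rotation": [0,0,3],"travel": [0,0,0],"gripper": 8}]'

```text
clock: 17.92
eef_pos: [518.6, -179.2, 142.0]
ee_rot: [3.139, -0.001, -2.976]
ft_force: [-1.3, 3.5, 1.7]
width: 13.1
finger_force: 63.6
```

```bash
python3 s.py; python3 m.py
```

```text
{'clock': 17.925, 'q': [0.032, -0.087, -0.201, -0.003, -1.457, -1.436], 'effort': [-1.931, -29.661, 34.741, 7.683, 1.202, 0.237], 'eef_pos': [518.616, -179.246, 141.982], 'ee_rot': [3.139, -0.001, -2.976], 'ft_force': [-1.316, 3.488, 1.699], 'ft_torque': [1.133, 1.198, 0.334], 'width': 13.073}
[0.208 0.157 0.168 0.145 0.218 0.162]
[ 5.18629e+02 -1.79378e+02  1.42026e+02 -2.97500e+00 -1.65800e+00
  5.10000e+00  1.58800e+00  1.76000e-01]
```

apply_moves --rows '[{"rotation": [0,0,3],"travel": [0,0.5,-0.3],"gripper": 8},{"rotation": [0,0,3],"travel": [0,0.3,0],"gripper": 8},{"rotation": [0,0,0],"travel": [0,0,0],"gripper": 8},{"rotation": [0,0,0],"travel": [0,0,0],"gripper": 8},{"rotation": [0,0,0],"travel": [0,0,0],"gripper": 8}]'

```text
clock: 18.85
eef_pos: [518.6, -179.1, 142.1]
ee_rot: [3.14, -0.001, -3.08]
ft_force: [0.5, 5.6, -3.4]
width: 12.9
finger_force: 62.4
```

```bash
python3 m.py
```

```text
[0.251 0.227 0.237 0.211 0.244 0.236]
[ 5.18574e+02 -1.79051e+02  1.42123e+02 -3.08000e+00  2.71000e-01
  5.47300e+00 -3.27400e+00  2.34000e-01]
```

apply_moves --rows '[{"rotation": [0,0,0],"travel": [0,0,0],"gripper": 25},{"rotation": [0,0,0],"travel": [0,0,0],"gripper": 50},{"rotation": [0,0,0],"travel": [0,0,0],"gripper": 50},{"rotation": [0,0,0],"travel": [0,0,-20],"gripper": 50},{"rotation": [0,0,0],"travel": [0,0,-40],"gripper": 50}]'

```text
clock: 19.77
eef_pos: [518.0, -180.1, 203.9]
ee_rot: [-3.141, -0.002, -3.082]
ft_force: [0.1, 0.1, 0.4]
width: 49.9
finger_force: 0.0
```

apply_moves --rows '[{"rotation": [0,0,0],"travel": [0,0,-40],"gripper": 50},{"rotation": [0,0,0],"travel": [40,0,-10],"gripper": 50},{"rotation": [0,0,0],"travel": [50,0,0],"gripper": 50},{"rotation": [0,0,0],"travel": [40,0,0],"gripper": 50},{"rotation": [0,0,0],"travel": [0,0,0],"gripper": 50}]'

```text
clock: 20.4
eef_pos: [387.6, -188.4, 256.6]
ee_rot: [-3.14, 0.006, -3.082]
ft_force: [-0.1, 0.3, 0.2]
width: 49.8
finger_force: 0.0
```

```bash
python3 s.py; python3 - <<'E'
from h import *
i=camera("side")["pixels"][...,::-1].copy();a=i[170:300,290:420]
j=camera("top")["pixels"][...,::-1].copy();b=j[140:270,260:390]
cv2.imwrite("pics/g.png",cv2.resize(np.hstack([a,b]),None,fx=3,fy=3,interpolation=2))
a0=cv2.imread("pics/side0.png")
for n,im in(("side",i),):
  for t in("handle_grip","pad"):
    for r in cut_out(n,t)[:1]:
        p=np.argwhere(r["mask"])[:,::-1].astype(np.float32);print(n,t,r["confidence"],p.mean(0),p.min(0),p.max(0))
E
```

```text
{'clock': 20.4, 'q': [0.022, -0.421, -0.268, 0.001, -1.718, -1.533], 'effort': [-0.215, -14.584, 33.415, 6.765, -0.25, 0.014], 'eef_pos': [387.571, -188.405, 256.581], 'ee_rot': [-3.14, 0.006, -3.082], 'ft_force': [-0.142, 0.342, 0.22], 'ft_torque': [0.007, -0.027, 0.015], 'width': 49.827}
side handle_grip 0.57 [320.17926 268.9214 ] [305. 248.] [336. 287.]
side pad 0.63 [319.5     257.33334] [315. 254.] [324. 261.]
```

View pics/g.png

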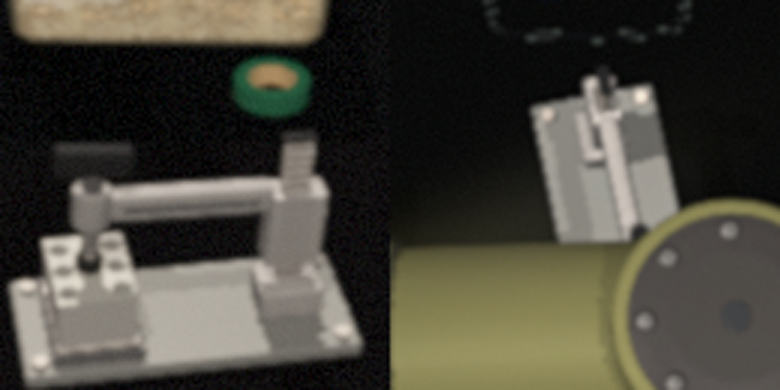

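```bash
python3 -c "
from station import *
print(sign_off())"
```

```text
the job is handed in; nothing more can be done
None
```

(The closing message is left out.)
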